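Tip the bamboo key tray down and push it home

TASK

The bamboo key tray has been left standing on end on the ledge. Push on it so that it tips over, away from the robot and towards the rail, and lies flat on its base with its open side up; then push it along the ledge until its far end rests square against the low aluminium rail. Only push it, never lift it off the ledge, and leave the other things where they are.

Things in the scene. Friction and masses are not known exactly. Their poses are not given: they have to be found in the camera images.
- tray: Open bamboo tray, outside 140 x 100 x 50 mm (length, width, depth), walls 6 mm, 0.25 kg, loose, standing on an end wall. Origin: centre of the end face it stands on. Axes as it stands: z up along the length, y along the width, x through the depth from the open side (x = -25 mm, facing the robot) to the base (+25 mm, facing the rail). Lying flat: x down, z towards the rail.
- tray_pivot (a point): on the tray: middle of the lower edge of its base, the edge it tips about (tray frame 25, 0, 0 mm); on the ledge at the start and at the end
- tray_far (a point): on the tray: middle of the upper edge of its base as it stands (tray frame 25, 0, 140 mm); when the tray lies flat this is the bottom edge of its far end, which goes against the rail. Leaned some 25 degrees past upright, the tray falls over by itself
- tray_rim (a point): on the tray: middle of the top edge of the open side (tray frame -25, 0, 140 mm), the place to push to tip it
- rail: Fixed aluminium angle rail beyond the tray, 360 mm long, 30 mm high, its upright 6 mm thick. Origin: foot of its front face (towards the robot), middle of its length. x: square to the front face, away from the robot; y along the rail; z up. The standing tray's base is about 180 to 205 mm from this face at first, so a gap of a few cm remains after tipping.
- cup: Bystander, not to be disturbed: white ceramic cup, 80 mm across, 85 mm tall. Origin: centre of its underside.
- spray: Bystander, not to be disturbed: slim spray can, 52 mm across, 150 mm tall. Origin: centre of its underside.
- clearbox: Bystander, not to be disturbed: empty clear plastic box, 70 x 110 x 55 mm, behind the rail. Origin: centre of its underside.
- brush: Bystander, not to be disturbed: wooden shoe brush, 45 x 140 x 40 mm, behind the rail. Origin: centre of its underside.
- tin: Bystander, not to be disturbed: round dark shoe-polish tin, 72 mm across, 25 mm tall. Origin: centre of its underside.
- carabiner: Bystander, not to be disturbed: aluminium carabiner lying flat, 75 x 45 x 10 mm. Origin: centre of its underside.
- key: Bystander, not to be disturbed: brass key lying flat, 65 mm long, 5 mm thick. Origin: centre of its underside.
Not all that is in view belongs to the job. What is shaped like the tray but green or red is not meant.

How it is judged:
On the way:
1. the tray has been tipped onto its base, open side up (angle between tray's own x axis and vertical above 3.04 rad and height (world z) of tray_far below 0.01 m), for 0.2 s.
At the end, for the whole second after the job is handed in: The tray lies flat on its base on the ledge (within about 4.5 degrees), open side up and at rest, the middle of its far end within 7 mm of the rail's front face and within the rail's length, and square to the rail within 0.09 rad (5 degrees) (angle between tray's own x axis and vertical above 3.06 rad and height (world z) of each of tray_far, tray_pivot below 0.008 m and x of tray_far in the frame of rail between -0.007 and 0.004 m and y of tray_far in the frame of rail between -0.16 and 0.16 m and angle between the z axis of tray and the x axis of rail, either way round below 0.09 rad and linear speed of tray below 0.02 m/s); the robot touches nothing.
It fails at once if the tray is lifted off the ledge or tipped onto a wrong side (the edge it tips about rises more than 25 mm) (height (world z) of tray_pivot above 0.025 m).
It fails at once if one of the other things is shifted by more than 20 mm (distance of any of cup, spray, clearbox, brush, tin, carabiner, key from where it was at the start of the episode above 0.02 m).
It also fails if it takes over 67 s, if anything falls off the work surface, if the arm or the gripper's body presses on something with over 40 N, if the wrist force passes 120 N, or if a joint passes its speed limit or range.

ROBOT

A 6-joint arm with a two-finger parallel gripper is mounted at the origin on the work surface. World frame = base frame: x ahead of the robot, y to its left, z up, the work surface at z = 0. Lengths are in m, angles in rad, forces in N, time in s.
With the tool pointing down it reaches from about 0.375 to 0.925 m from the base axis. Payload 5.7 kg.
Tool frame: the origin (TCP) lies midway between the tips of the shut fingers; the grasp point (between the pads) lies 19 mm behind it; z points along the fingers, y is the line along which they close (so a half turn about z gives the same grasp; the last joint's range is limited). The gripper opens to 88 mm and grips with 3 to 60 N. Pads are 20 mm wide; open, the fingers measure 115 mm over their backs; the gripper's body (75 mm by 178 mm) begins 61 mm behind the grasp point.
Start: joints at [1.127, 0.359, 1.51, -0, 1.272, -0.115], TCP at [0.194, 0.568, 0.223] pointing down, gripper open.
Joint ranges: [-2.97, 2.97], [-1.01, 2.36], [0.21, 2.38], [-0.96, 4.11], [0.2, 2.71], [-2.98, 2.98]. Speed limits (rad/s): [2.39, 2.39, 3.14, 3.14, 3.14, 3.14].

INTERFACE

Orientations are given as a unit quaternion [x, y, z, w].
In Python, from bench import move_ptp, servo_line, goto_joints, move_gripper, sleep, inverse_kinematics, capture, PlanningError, close_job, spot_in, silhouettes, current_clock, current_joint_pos, current_qvel, current_joint_torque, current_position, current_orientation, current_force, current_torque, current_finger_gap, current_grip_force gives the robot as it stands. Calls block until the motion is done:
- move_ptp(position, orientation): joint-space move of the TCP to a pose.
- servo_line(position, orientation=None, rate=0.15, contact_N=None): straight line of the TCP; orientation=None keeps the orientation; rate is the mean speed in m/s. With contact_N (N) it stops when the force on the tool has changed by that much, and returns True; else False.
- goto_joints(angles): joint-space move.
- move_gripper(opening): finger opening in m; the grip force is fixed at half the most; returns when the fingers have stopped.
- sleep(seconds).
- inverse_kinematics(position, orientation): joint angles nearest the present ones, or None.
- capture(name): name is "scene" or "top" or "wrist"; returns a dict with "image" (420x560x3 uint8, blue, green, red), "range_z" (420x560 float32, m along the optical axis (not along the pixel's ray), 0 where there is no reading), "intrinsics" (3x3 intrinsics, pixels), "R" (3x3) and "t" (3): a world point X has camera coordinates R X + t. Camera axes: x right, y down, z forward; pixel columns grow to the right and rows downward; lengths in m; the calibration is good to about 2 mm. The wrist camera is an equidistant fisheye: a pixel r from the principal point sees the ray r / f radians off the axis. A picture is of the moment at which its call begins.
A pose or a line that the arm cannot do raises PlanningError and nothing moves.
- close_job(): hands the job in; it is judged then, once.
Trained networks look in the newest picture that a camera, given by its name, has taken for a name from the list of things; names that differ only in an ending like _2 or _b are one class to them, and where a whole thing is asked for, a point or a joint stands for the part that bears it (a point fixed in the world has none). Each returns a list of dicts, best first, with "conf" (0 to 1); they miss things now and then, are a little off and sometimes report something else, mostly with a low value. They report only what shows in the picture. A call takes as long as a camera call. They do not tell look-alikes from the thing itself.
- spot_in(camera, query): "xy" ([column, row] in pixels, amid what is visible of it).
- silhouettes(camera, query): "region" (420x560 bool, what is visible of it) and "xy" ([column, row] in pixels, amid what is visible of it).
Readings, each from a call of its own:
- current_clock(): time.
- current_joint_pos(): joint angles.
- current_qvel(): joint speeds.
- current_joint_torque(): joint torques, N m.
- current_position(): TCP position.
- current_orientation(): TCP orientation.
- current_force(): force on the tool from outside, world axes, zero at the start.
- current_torque(): the same for the moment, N m.
- current_finger_gap(): finger opening in m.
- current_grip_force(): force on a finger pad.
Only numpy, scipy, OpenCV 4.12 (cv2) and the standard library are available. Lean on these libraries where they do the work, as an engineer would, in place of code of your own. Each camera call takes 0.05 s, during which the arm holds its last target. There are 200 camera calls.

## Working session

There is one attempt and no reset: what is moved stays moved. The work goes in short steps, each a Python script; the robot and the scene stay as the last script left them, time stands still between calls to the robot, and variables do not carry over. Pictures are saved under pics/ and viewed, at most 10 in all, crops included, and the job is handed in when it is done.

```bash
mkdir -p pics; ls; cat > h.py <<'E'
import numpy as np, cv2
from bench import *
def world(c, mask):
    """world points of masked pixels with depth (pinhole cameras)"""
    v,u=np.nonzero(mask&(c["range_z"]>0)); z=c["range_z"][v,u]; K=np.array(c["intrinsics"])
    P=np.linalg.inv(K)@np.vstack([u,v,np.ones_like(u)])*z
    return (np.array(c["R"]).T@(P-np.array(c["t"]).reshape(3,1))).T
E
python3 - <<'E'
from h import *
a=capture("scene"); b=capture("top")
cv2.imwrite("pics/a.png",a["image"]); cv2.imwrite("pics/b.png",b["image"])
for n,c in (("scene",a),("top",b)):
    print(n, "cam at", (-np.array(c["R"]).T@np.array(c["t"]).ravel()).round(3))
    for q in ["tray","rail","cup","spray","clearbox","brush","tin","carabiner","key"]:
        for d in silhouettes(n,q)[:3]:
            p=world(c,d["region"]); 
            print(q,round(d["conf"],2),np.round(d["xy"]), d["region"].sum(), np.percentile(p,[2,50,98],axis=0).round(3).tolist() if len(p) else None)
print(current_clock())
E
```

```text
pics
scene cam at [1.25  0.294 0.92 ]
tray 0.78 [249. 147.] 1266 [[0.364, -0.155, 0.012], [0.409, -0.1, 0.112], [0.446, -0.063, 0.144]]
tray 0.72 [225. 183.] 1663 [[0.514, -0.162, 0.005], [0.538, -0.121, 0.069], [0.581, -0.062, 0.144]]
tray 0.57 [280. 176.] 1650 [[0.448, -0.026, 0.006], [0.493, 0.024, 0.101], [0.504, 0.07, 0.144]]
rail 0.91 [234. 245.] 1471 [[0.667, -0.189, 0.001], [0.692, -0.034, 0.011], [0.71, 0.155, 0.034]]
rail 0.18 [280. 180.] 1642 [[0.448, -0.026, 0.007], [0.493, 0.024, 0.101], [0.504, 0.07, 0.144]]
cup 0.61 [155. 194.] 937 [[0.535, -0.355, 0.002], [0.626, -0.309, 0.056], [0.663, -0.271, 0.088]]
spray 0.58 [365. 223.] 878 [[0.552, 0.267, 0.01], [0.588, 0.291, 0.107], [0.595, 0.314, 0.154]]
clearbox 0.9 [270. 273.] 1609 [[0.719, 0.038, 0.002], [0.748, 0.091, 0.022], [0.797, 0.149, 0.057]]
brush 0.56 [191. 254.] 1065 [[0.742, -0.193, 0.001], [0.773, -0.124, 0.04], [0.788, -0.06, 0.045]]
tin 0.71 [342. 199.] 429 [[0.412, 0.172, 0.006], [0.451, 0.204, 0.026], [0.478, 0.235, 0.03]]
carabiner 0.44 [195. 173.] 152 [[0.442, -0.278, 0.0], [0.476, -0.254, 0.01], [0.507, 
[... 998 characters left out ...]
4, 0.147, 0.057]]
brush 0.77 [350. 158.] 1052 [[0.739, -0.193, 0.0], [0.76, -0.126, 0.04], [0.785, -0.06, 0.044]]
brush 0.34 [308. 182.] 1221 [[0.682, -0.189, -0.0], [0.693, -0.015, 0.007], [0.708, 0.156, 0.033]]
tin 0.76 [215. 281.] 668 [[0.411, 0.172, 0.021], [0.442, 0.204, 0.025], [0.474, 0.235, 0.029]]
carabiner 0.84 [398. 267.] 248 [[0.444, -0.273, 0.0], [0.477, -0.245, 0.009], [0.503, -0.218, 0.013]]
carabiner 0.44 [293. 270.] 1049 [[0.445, -0.027, 0.137], [0.472, 0.021, 0.14], [0.499, 0.067, 0.143]]
key 0.68 [221. 206.] 144 [[0.604, 0.177, 0.0], [0.633, 0.204, 0.005], [0.652, 0.222, 0.009]]
key 0.59 [292. 273.] 1109 [[0.443, -0.029, 0.0], [0.472, 0.019, 0.14], [0.5, 0.068, 0.143]]
1.0
```

```bash
python3 - <<'E'
import cv2, numpy as np
a=cv2.imread("pics/a.png");b=cv2.imread("pics/b.png")
A=cv2.resize(a[110:290,130:400],None,fx=2.9,fy=2.9,interpolation=cv2.INTER_CUBIC)
B=cv2.resize(b[140:340,160:450],None,fx=2.7,fy=2.7,interpolation=cv2.INTER_CUBIC)
cv2.imwrite("pics/a2.png",A);cv2.imwrite("pics/b2.png",B)
E
```

```text
(no output)
```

View pics/a2.png

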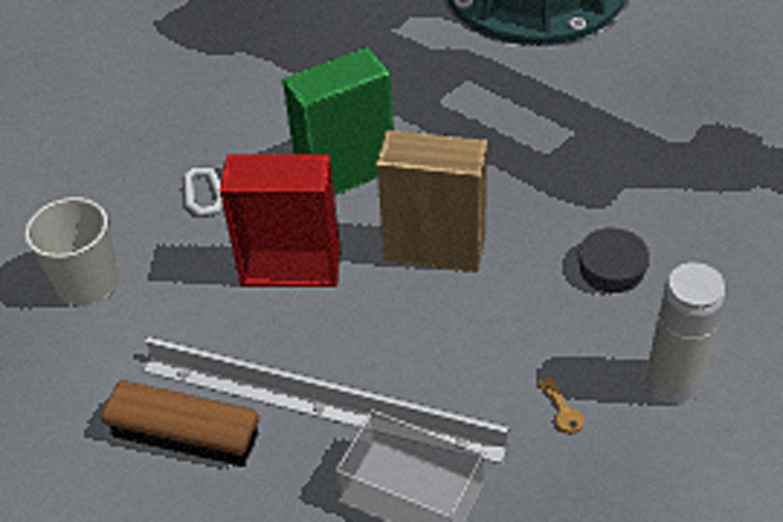

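View pics/b2.png

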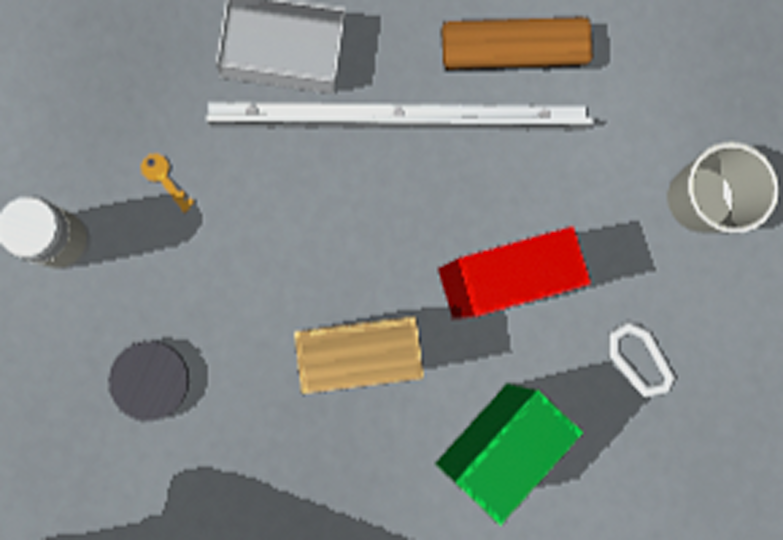

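The bamboo tray is at scene (280,176) and top (292,273). Its look-alikes are the red one at scene (225,183) and the green one at (249,147). The bamboo one fits: it is wood-coloured and its closed base faces the rail. The two enlarged crops confirm it. Next I measure its yaw and the rail line.

```bash
cat >> h.py <<'E'
from scipy.spatial.transform import Rotation
def down(yaw):
    """tool down, closing line y square to heading yaw; of the two half turns take the smaller last joint"""
    return [Rotation.from_euler("zx",[yaw+k,np.pi]).as_quat() for k in (0,np.pi)]
def rect(p):
    return cv2.minAreaRect(p[:,:2].astype(np.float32)*1000)
E
python3 - <<'E'
from h import *
for n in ("top","scene"):
    c=capture(n)
    d=min(silhouettes(n,"tray"),key=lambda d:abs(np.median(world(c,d["region"])[:,1])-0.02))
    m=cv2.dilate(d["region"].astype(np.uint8),np.ones((5,5)))>0
    p=world(c,m)
    t=p[p[:,2]>0.134]; t=t[np.all(np.abs(t[:,:2]-np.median(t[:,:2],0))<.08,axis=1)]
    print(n,"tray top",len(t),np.median(t[:,2]).round(4),rect(t))
    f=p[(p[:,2]<.12)&(p[:,2]>.02)]
    if n=="scene":
        q=f-f.mean(0); print("base face centre",f.mean(0).round(4),"normal",np.linalg.svd(q,full_matrices=False)[2][2].round(4))
    r=silhouettes(n,"rail")[0]; p=world(c,cv2.dilate(r["region"].astype(np.uint8),np.ones((5,5)))>0)
    t=p[(p[:,2]>.025)&(p[:,2]<.04)&(p[:,0]<.72)]; l=np.polyfit(t[:,1],t[:,0],1)
    print("rail upright x=%.4f*y+%.4f"%tuple(l),len(t),np.percentile(t[:,0]-np.polyval(l,t[:,1]),[2,50,98]).round(4))
for y in (.12,):
  for o in down(y):
    for P in ([.40,.012,.115],[.40,.012,.25],[.66,.03,.02],[.66,.03,.25]):
        j=inverse_kinematics(P,o); print(P,None if j is None else np.round(j,2))
print(current_orientation(),current_clock())
E
```

```text
top tray top 1056 0.1402 ((471.7609558105469, 20.273075103759766), (50.015750885009766, 99.82798767089844), 8.479334831237793)
rail upright x=-0.0203*y+0.6869 377 [-0.0029 -0.0001  0.0033]
scene tray top 514 0.1418 ((472.69256591796875, 19.24852752685547), (55.00312805175781, 100.42294311523438), 9.205903053283691)
base face centre [0.4892 0.0212 0.0706] normal [ 0.9352 -0.304  -0.1818]
rail upright x=-0.0200*y+0.6890 387 [-0.0045  0.0004  0.0033]
[0.4, 0.012, 0.115] [-0.14  0.22  2.05 -0.    0.87  1.55]
[0.4, 0.012, 0.25] [-0.14  0.03  1.87 -0.    1.24  1.55]
[0.66, 0.03, 0.02] [-0.06  0.66  1.55 -0.    0.93  1.63]
[0.66, 0.03, 0.25] [-0.06  0.43  1.33 -0.    1.38  1.63]
[0.4, 0.012, 0.115] [-0.14  0.22  2.05 -0.    0.87 -1.59]
[0.4, 0.012, 0.25] [-0.14  0.03  1.87 -0.    1.24 -1.59]
[0.66, 0.03, 0.02] [-0.06  0.66  1.55 -0.    0.93 -1.51]
[0.66, 0.03, 0.25] [-0.06  0.43  1.33 -0.    1.38 -1.51]
[ 1.63660115e-01  9.86516781e-01 -7.76436198e-05 -2.66786450e-05] 1.3
```

```bash
sed -i 's/"zx"/"ZX"/' h.py; python3 - <<'E'
from h import *
c=np.array([.4720,.0200]); y=.150; h=np.array([np.cos(y),np.sin(y)])
P=lambda s,z:[*(c+s*h),z]
move_gripper(.04)
o=down(y)[1]
move_ptp(P(-.075,.24),o)
servo_line(P(-.075,.118),rate=.15)
print(current_clock(),current_position())
servo_line(P(.030,.118),rate=.05)
sleep(.6)
print(current_clock(),current_position())
servo_line(P(.030,.2),rate=.15)
for n in ("scene","top"):
    im=capture(n); cv2.imwrite(f"pics/t_{n}.png",im["image"])
    for d in silhouettes(n,"tray")[:4]:
        p=world(im,d["region"]); print(n,round(d["conf"],2),np.round(d["xy"]),np.percentile(p,[2,50,98],axis=0).round(3).tolist())
a,b=(cv2.resize(cv2.imread(f"pics/t_{n}.png")[110:340,130:450],None,fx=1.25*2 if 0 else 1.25,fy=1.25) for n in ("scene","top"))
cv2.imwrite("pics/t.png",np.hstack([a,b]))
E
```

```text
5.275 [0.3983857  0.00884575 0.11843039]
8.125 [0.5016767  0.02448577 0.11801626]
scene 0.93 [272. 216.] [[0.5, -0.019, 0.002], [0.565, 0.03, 0.015], [0.645, 0.09, 0.054]]
scene 0.91 [224. 185.] [[0.513, -0.163, 0.004], [0.538, -0.12, 0.066], [0.581, -0.062, 0.144]]
scene 0.82 [247. 149.] [[0.374, -0.157, 0.01], [0.41, -0.099, 0.104], [0.447, -0.063, 0.144]]
scene 0.72 [235. 246.] [[0.684, -0.193, 0.001], [0.692, -0.033, 0.012], [0.709, 0.154, 0.034]]
top 0.68 [370. 236.] [[0.522, -0.171, 0.06], [0.554, -0.152, 0.14], [0.58, -0.038, 0.611]]
top 0.62 [288. 207.] [[0.614, -0.004, 0.003], [0.631, 0.028, 0.011], [0.641, 0.08, 0.054]]
top 0.61 [330. 307.] [[0.37, -0.156, 0.01], [0.39, -0.073, 0.115], [0.421, -0.059, 0.143]]
```

View pics/t.png

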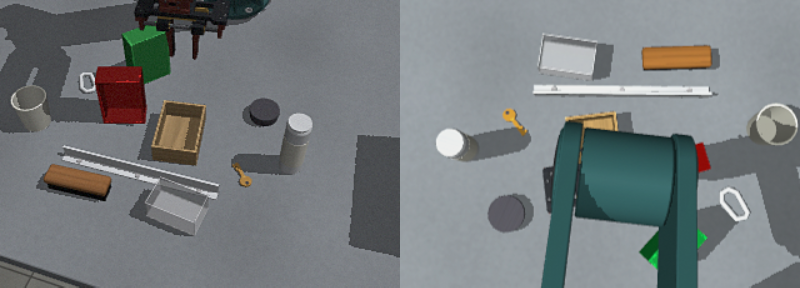

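The tray now lies flat with its open side up, centred at about scene (272,216), and the neighbours have not moved. Next I measure its rim, put both fingers inside, and push the far wall square against the rail.

```bash
cat >> h.py <<'E'
def trayrect(n="scene"):
    c=capture(n)
    d=min(silhouettes(n,"tray"),key=lambda d:np.linalg.norm(np.median(world(c,d["region"])[:,:2],0)-[.59,.03]))
    p=world(c,cv2.dilate(d["region"].astype(np.uint8),np.ones((5,5)))>0)
    p=p[(p[:,2]>.046)&(p[:,2]<.06)&(p[:,0]<.69)&(p[:,1]>-.05)]
    return rect(p)
E
python3 - <<'E'
from h import *
r=trayrect(); print(r)
(cx,cy),(w,l),a=r
a=np.deg2rad(a if w>l else a-90); c=np.array([cx,cy])/1000; h=np.array([np.cos(a),np.sin(a)]); print("yaw",a,"far end",c+.07*h)
y=.02; o=down(y)[1]
# fingers into the tray, 30 mm short of the far wall
p=c+.030*h
move_ptp([*p,.16],o)
t=servo_line([*p,.022],rate=.12,contact_N=8); print("contact down",t,current_position(),current_clock())
print(current_force())
g=np.array([np.cos(y),np.sin(y)])
go=.684-.006-.010-p[0]+.006   # a little beyond: pressed on the rail
t=servo_line([*(p+go*g),.022],rate=.04,contact_N=8)
print(t,current_position(),current_force(),current_clock())
print(trayrect())
cv2.imwrite("pics/p.png",cv2.resize(capture("scene")["image"][130:310,130:400],None,fx=2.9,fy=2.9))
E
```

```text
((570.2471923828125, 33.60018539428711), (144.0813751220703, 100.61117553710938), 8.185771942138672)
yaw 0.1428686722076906 far end [0.63953401 0.04356701]
contact down False [0.60062661 0.03784342 0.02276356] 10.9333
[-0.09687842 -0.14811988  0.27942434]
True [0.66606871 0.03922663 0.02133503] [-0.48480605 -0.66935986  0.64922271] 12.4333
((612.9383544921875, 42.69963073730469), (144.26072692871094, 99.7967529296875), 1.374171257019043)
```

View pics/p.png

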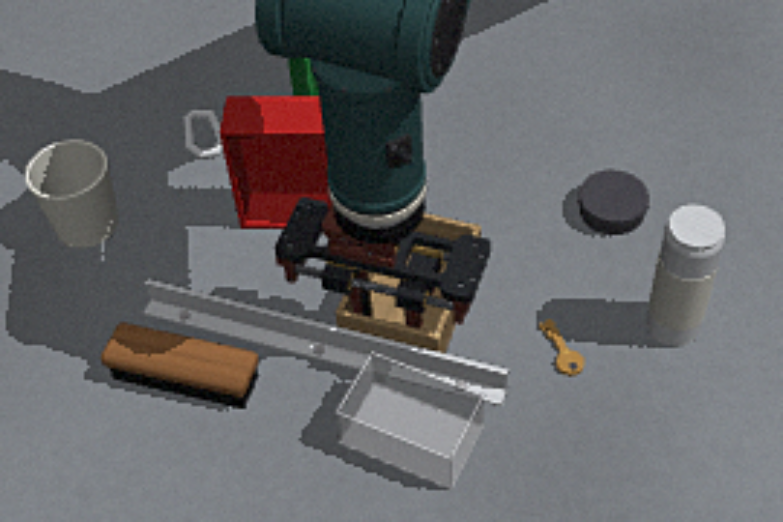

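The fingers are inside the tray, its far end is at the rail around crop (395,330), and it is square (yaw 0.024 against the rail's 0.020). I'll press once more to confirm, then withdraw and check.

```bash
python3 - <<'E'
from h import *
p=np.array(current_position())
t=servo_line([p[0]+.008,p[1]+.00016,p[2]],rate=.03,contact_N=12); print(t,current_position(),current_force())
q=np.array(current_position())
servo_line([q[0]-.03,q[1],q[2]],rate=.1)
servo_line([q[0]-.03,q[1],.2],rate=.15)
move_ptp([.45,.35,.3],down(.6)[1])
print("scene",trayrect()); print("top",trayrect("top"))
for n in ("scene","top"):
    im=capture(n)
    for qn in ["rail","cup","spray","clearbox","brush","tin","carabiner","key"]:
        for d in silhouettes(n,qn)[:1]: print(n,qn,np.median(world(im,d["region"]),0).round(3))
    cv2.imwrite(f"pics/f_{n}.png",im["image"])
a=cv2.resize(cv2.imread("pics/f_top.png")[130:270,220:380],None,fx=4,fy=4); cv2.imwrite("pics/f.png",a)
print(current_clock(),current_force())
E
```

```text
True [0.66593345 0.0394002  0.01995059] [-0.24995263 -0.83452346 -0.20301044]
scene ((613.7410278320312, 42.12015151977539), (143.9426727294922, 101.35366821289062), 1.0252457857131958)
top ((613.6553955078125, 44.42744064331055), (138.19728088378906, 98.24974822998047), 1.5790250301361084)
scene rail [ 0.692 -0.034  0.013]
scene cup [ 0.628 -0.308  0.058]
scene spray [0.588 0.29  0.107]
scene clearbox [0.75  0.092 0.021]
scene brush [ 0.773 -0.127  0.04 ]
scene tin [0.452 0.204 0.026]
scene key [0.634 0.202 0.006]
top rail [ 0.696 -0.034  0.006]
top cup [0.616 0.044 0.007]
top spray [0.564 0.281 0.148]
top clearbox [0.764 0.095 0.005]
top brush [ 0.76  -0.125  0.04 ]
top tin [0.443 0.203 0.025]
top carabiner [0.616 0.044 0.007]
top key [0.633 0.204 0.005]
17.1167 [0.02048836 0.18245675 0.28197847]
```

View pics/f.png

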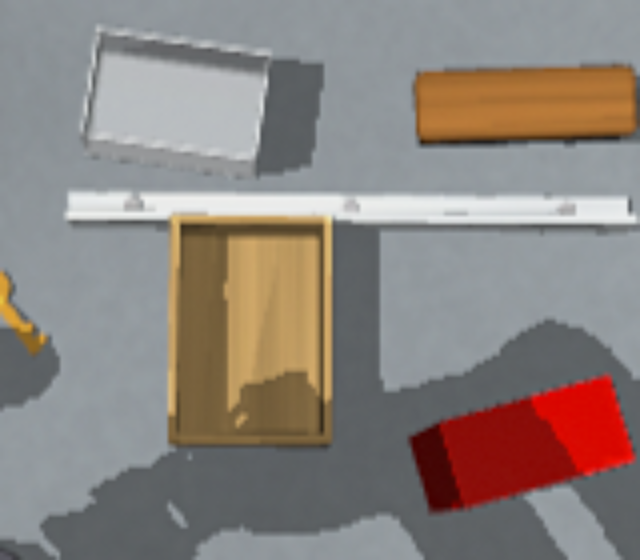

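The picture shows the tray flat with its open side up. Its far end lies along the rail at crop row ~218, from column 170 to 332, and is parallel to it. Both contact stops came at the same place, so it is against the rail. I'm handing it in.

```bash
python3 -c "
from bench import *
print(close_job())"
```

```text
the job is handed in; nothing more can be done
None
```

I tipped the bamboo tray onto its base and pushed it against the rail; it measured square to the rail within about 0.01 rad, its far end at the front face to within measuring error, no bystander was seen to move (I did not re-measure the carabiner), and the job is handed in, though the hand-in returned no verdict.

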